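# Stop the stamping stand rocking and set the bench block on it

## Task

The square steel stamping stand rocks because the foot under its bar knob is screwed in too far. Turn that knob until the stand no longer rocks and all four feet stand on the bench, then pick up the small steel bench block and set it down gently, flat in the middle of the stand's rubber mat. Leave the stand where it is on the bench, do not disturb the other things, and let go of everything.

Things in the scene. Friction and masses are not known exactly. Their poses are not given: they have to be found in the camera images.
- stand: square steel plate stand, 170 x 170 mm, plate 12 mm thick, its top 36 mm above the soles of its three plain feet; about 2.7 kg, loose on the bench. Origin: its middle, at the level of those soles; x, y along the plate's edges, z up. Feet 68 mm from the middle along x and along y: screw foot at (+x,+y), opposite foot at (-x,-y), side feet at the other two corners
- knob_grip (a point): centre of the only knob, over the screw foot: upright dark steel bar 44 (x) x 12 (y) x 32 (z) mm, underside 8 mm and middle 24 mm above the plate. Turns about its z with light friction, stays where left, travel to spare both ways. Clockwise seen from above screws the foot down and lifts that corner and the knob with it; 10 mm of foot travel a full turn (1.59 mm per rad)
- foot_screw (a point): centre of the underside of the adjustable screw foot (22 mm across), below the knob; its height is the gap between that foot and the bench (0 when it stands on the bench); axes as the stand's. The stand is heavier at this corner: while this foot is too short the stand leans down towards it
- foot_opposite (a point): centre of the underside of the plain foot (22 mm across) diagonally opposite the screw foot; its height is the gap between that foot and the bench (0 when it stands on the bench); axes as the stand's. It hangs by as much as the screw foot is too short: 3 to 4.7 mm at the start
- foot_side_a (a point): centre of the underside of the plain foot at the stand's (+x,-y) corner; its height is the gap between that foot and the bench (0 when it stands on the bench); axes as the stand's. If the screw foot is too long, a side foot lifts by as much
- foot_side_b (a point): centre of the underside of the plain foot at the stand's (-x,+y) corner; its height is the gap between that foot and the bench (0 when it stands on the bench); axes as the stand's
- mat (a point): centre of the upper face of the black rubber mat (84 x 84 mm, 2 mm thick) fixed in the middle of the stand's top, 38 mm above the soles; axes as the stand's
- block_center (a point): centre of the loose steel bench block, 60 (x) x 50 (y) x 25 (z) mm, about 0.6 kg, lying flat on the bench at the start; it may lie at any angle on the mat
- punch_rack: red plastic holder with short steel punches, 40 x 75 mm, 72 mm high; bystander, origin under its middle
- tub: white plastic tub, 90 mm across, 100 mm high; bystander, origin under its middle
- hammer: hammer lying on the bench, 260 mm long, black handle; bystander, origin under its middle
- tin: small round aluminium tin, 52 mm across, 23 mm high; bystander, origin under its middle
- tablet: flat black slab (a switched-off screen), 150 x 75 x 9 mm; bystander, origin under its middle
- marker: marker pen, 130 mm long, lying; bystander, origin under its middle
Things that resemble listed ones, but are neither listed nor needed, are in the scene too. There is more than one size of the stand; the one meant has the size given above. Several things look just like the part that bears block_center: the one meant starts farthest to the robot's right.

How it is judged:
By the outcome, as a careful person would: the job done as asked, in the order asked, and still so for the second after the job is handed in, with the robot touching nothing.
It also fails if it takes over 67 s, if anything falls off the work surface, if the arm or the gripper's body presses on something with over 40 N, if the wrist force passes 120 N, or if a joint passes its speed limit or range.

## Robot

A 6-joint arm with a two-finger parallel gripper is mounted at the origin on the work surface. World frame = base frame: x ahead of the robot, y to its left, z up, the work surface at z = 0. Lengths are in m, angles in rad, forces in N, time in s.
With the tool pointing down it reaches from about 0.275 to 0.75 m from the base axis. Payload 10.2 kg.
Tool frame: the origin (TCP) lies where the fingers leave the gripper's body, on its centre line; the fingertips stand 73 mm ahead of it and the grasp point (between the pads) lies 54 mm ahead of it; y points along the fingers, x is the direction in which the jaws open and shut, and the axes are right-handed (so a half turn about y gives the same grasp; the last joint's range is limited). The gripper opens to 85 mm and grips with 20 to 120 N. Pads are 22 mm wide; open, the fingers measure 114 mm over their backs; the gripper's body (76 mm by 85 mm) begins 54 mm behind the grasp point. The pads swing forward as they close: fully open they stand 13 mm farther back than shut.
Start: joints at [-1.381, 0.313, 1.498, -0, 1.331, -0.223], TCP at [0.211, -0.481, 0.304] pointing down, gripper open.
Joint ranges: [-2.94, 2.94], [-0.97, 2.17], [0.19, 2.56], [-1.23, 4.37], [0.02, 3.11], [-2.88, 2.88]. Speed limits (rad/s): [2.39, 2.39, 3.01, 3.14, 3.14, 3.14].

## Interface

Orientations are given as a unit quaternion [x, y, z, w].
In Python, from workcell import r gives the robot as it stands.
- The arm moves only by the shell command python3 -m inch 'ROWS' [FORCE]. ROWS is text: rows parted by semicolons, each of 7 numbers parted by spaces: the turn, a rotation vector about the tool's x, y, z in degrees, then the shift along the tool's x, y, z in m, then the closure in counts, from 0 (fully open) to 255 (shut). In form: rx ry rz x y z gripper; .... A call has exactly 10 rows; each row is the pose to reach, as a shift and turn from the pose commanded when the call began, along the tool's axes at that moment; what a row does not reach only later rows make up. A row lasts 1/12 s, in which the tool goes at most 41.7 mm and 7.16 degrees, less where a joint would pass 70% of its speed; a pose out of reach is approached as far as the arm can. A call with a gripper value outside its range is refused whole. The fingers move at their own pace and stop on an object; FORCE is the grip in N (left out, the last holds). Time passes only in rows, so rows that repeat a pose let the fingers close, or fill a call up. It gives the time, the measured TCP pose, the force and the opening at its end, in the units of the state.
- r.get_obs(): the state, without advancing time (a new reading comes with each control period).
- r.snapshot(name): name is "scene" or "top" or "wrist"; returns the picture (420x560x3 uint8, red, green, blue); there is no depth.
- r.camera_info(name): a dict with "mtx" (3x3 intrinsics, pixels), "k1" (the pictures are not rectified: a ray, as slopes to the right and down, at radius r is drawn at 1 + k1 r^2 times it, then the intrinsics apply), "origin" and "attitude" of the camera in the world; the wrist camera has in their place "tool_from_camera" (4x4, takes a point from camera to tool coordinates, whose origin is the TCP and whose axes are the tool frame's). Camera axes: x right, y up, looking along -z (the intrinsics and any distortion apply to the point x, -y, -z); pixel columns grow to the right and rows downward; lengths in m; the calibration is good to about 2 mm. A picture is of the moment at which its call begins: read the wrist's pose just before it. camera_info takes no time and is no camera call.
- r.finish_job(): hands the job in, once; it reports no verdict.
The state is a dict: "t": time; "joint_positions": joint angles; "dq": joint speeds; "effort": joint torques, N m; "eef_pos": TCP position; "tool_rot": TCP orientation; "force": force on the tool from outside, world axes, zero at the start; "ft_torque": the same for the moment, N m; "width": finger opening in m.
Only numpy, scipy, OpenCV 4.12 (cv2) and the standard library are available. Lean on these libraries where they do the work, as an engineer would, in place of code of your own. Each camera call takes 0.05 s, during which the arm holds its last target. There are 200 camera calls.

## Working session

There is one attempt and no reset: what is moved stays moved. The work goes in short steps, Python scripts to look and compute and a shell command to move; the robot and the scene stay as the last step left them, time stands still between calls to the robot, and variables do not carry over. Pictures are saved under pics/ and viewed, about 8 in all and at most 12, crops included, and the job is handed in when it is done.

```bash
ls; mkdir -p pics
cat > h.py <<'E'
import numpy as np, cv2
from workcell import r
from scipy.spatial.transform import Rotation as R
def snap(n,f):
    im=r.snapshot(n); cv2.imwrite('pics/'+f,im[:,:,::-1]); return im
def cam(n):
    c=r.camera_info(n)
    if 'origin' in c:
        a=np.array(c['attitude'],float)
        A=R.from_quat(a).as_matrix() if a.size==4 else a.reshape(3,3)
        return np.array(c['mtx']),c['k1'],A,np.array(c['origin'])
    o=r.get_obs(); T=np.array(c['tool_from_camera']); Rt=R.from_quat(o['tool_rot']).as_matrix()
    return np.array(c['mtx']),c['k1'],Rt@T[:3,:3],Rt@T[:3,3]+np.array(o['eef_pos'])
def ray(C,uv):
    K,k,A,o=C; p=cv2.undistortPoints(np.array([[uv]],float),K,np.array([k,0,0,0.]))[0,0]
    return o,A@np.array([p[0],-p[1],-1])
def onz(C,uv,z):
    o,d=ray(C,uv); return o+d*(z-o[2])/d[2]
def proj(C,P):
    K,k,A,o=C; q=(np.atleast_2d(P)-o)@A; s=np.c_[q[:,0],-q[:,1]]/-q[:,2:]
    s=s*(1+k*(s**2).sum(1,keepdims=True)); return s@K[:2,:2].T+K[:2,2]
E
python3 - <<'E'
from h import *
print(r.get_obs())
a=snap('top','t0.png');b=snap('scene','s0.png');
for n in('top','scene','wrist'):print(n,r.camera_info(n))
E
```

```text
pics
{'t': 0.0, 'joint_positions': array([-1.38139894e+00,  3.13457275e-01,  1.49846170e+00,  9.18885985e-06,
        1.33098480e+00, -2.23391833e-01]), 'dq': array([-0.0007011 ,  0.00234846,  0.0015243 ,  0.00108273, -0.00019683,
        0.00063028]), 'effort': array([-7.68889822e-04, -4.12260246e+01, -2.59746695e+01, -2.57286119e-04,
        4.00969380e-03, -9.57170343e-08]), 'eef_pos': array([ 0.21057372, -0.48073503,  0.30332202]), 'tool_rot': array([-0.59151821,  0.38724234, -0.38660255,  0.5921892 ]), 'force': array([-0.2402134 , -0.58672705,  0.16640576]), 'ft_torque': array([ 0.00654212, -0.01735474, -0.0034416 ]), 'width': 0.0853597268423438}
top {'mtx': array([[466.08142393,   0.        , 281.9817024 ],
       [  0.        , 466.08142393, 209.66972147],
       [  0.        ,   0.        ,   1.        ]]), 'k1': -0.029214751711301296, 'origin': array([ 0.33299466, -0.02065559,  1.53795045]), 'attitude': array([ 0.05123512, -0.05147942, -0.69939685,  0.71103367])}
scene {'mtx': array([[422.93530222,   0.        , 276.96512846],
       [  0.        , 422.93530222, 216.42797405],
       [  0.        ,   0.        ,   1.        ]]), 'k1': 0.030203054573050354, 'origin': array([1.03970556, 0.4224399 , 0.96566477]), 'attitude': array([0.13099333, 0.29205847, 0.85495794, 0.40815379])}
wrist {'mtx': array([[298.23917447,   0.        , 282.42689574],
       [  0.        , 298.23917447, 211.69320442],
       [  0.        ,   0.        ,   1.        ]]), 'k1': -0.012181886101865639, 'tool_from_camera': array([[ 9.99999541e-01,  7.30938463e-04,  6.19593909e-04,
         7.85210832e-04],
       [ 3.69705877e-04,  3.02231442e-01, -9.53234504e-01,
        -6.96798949e-02],
       [-8.84016523e-04,  9.53234295e-01,  3.02231033e-01,
         7.77385289e-02],
       [ 0.00000000e+00,  0.00000000e+00,  0.00000000e+00,
         1.00000000e+00]])}
```

View pics/t0.png

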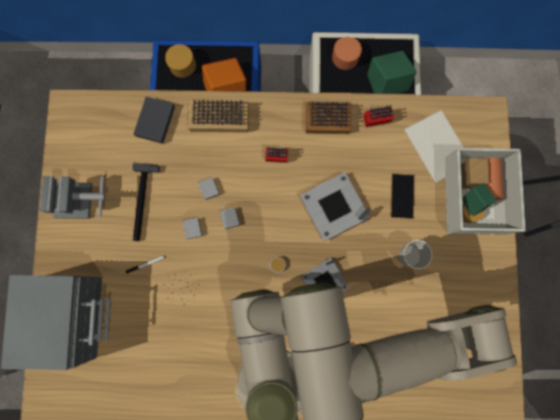

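View pics/s0.png

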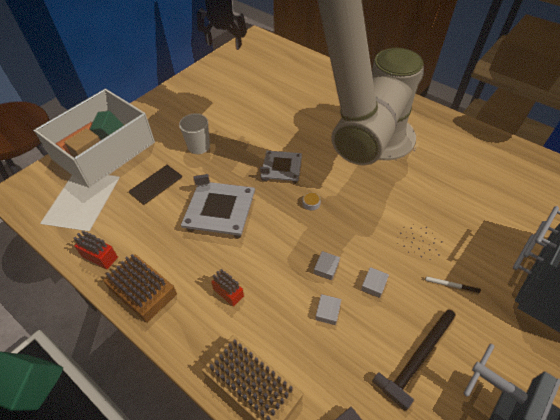

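The top view shows the large stand around (337,206), its knob near (364,213), and three blocks at (208,188), (231,217) and (192,228). A smaller decoy stand sits at (325,275). The scene view shows the large stand at (220,207) with its knob at (202,180). Next I'll compute positions.

Run:
```python
from h import *
T=cam('top');S=cam('scene');np.set_printoptions(precision=4,suppress=True)
print(R.from_quat(r.get_obs()['tool_rot']).as_matrix())
for n,p,q,z in [('stand',(337,206),(220,206),.038),('knob',(364,213),(202,180),.07),('blk',(231,217),(327,265),.025),('blk2',(208,188),(327,310),.025),('blk3',(192,228),(375,282),.025),('tub',(417,254),None,.1),('tablet',(402,196),None,.01),('rack',(277,155),None,.05),('tin',(279,265),(311,200),.023)]:
    print(n,onz(T,p,z)[:2], onz(S,q,z)[:2] if q else '')
a=cv2.imread('pics/t0.png')[150:270,210:390];b=cv2.imread('pics/s0.png')[150:270,150:300]
cv2.imwrite('pics/c0.png',np.vstack([cv2.resize(a,(450,300),interpolation=3),cv2.resize(b,(450,300),interpolation=3)]))
```

```text
[[ 0.4012 -0.0002  0.916 ]
 [-0.916   0.0011  0.4012]
 [-0.0011 -1.      0.0002]]
stand [ 0.5677 -0.1984] [ 0.5717 -0.1842]
knob [ 0.5416 -0.2806] [ 0.5511 -0.2699]
blk [0.5275 0.1471] [0.5339 0.1575]
blk2 [0.6228 0.2263] [0.6356 0.2289]
blk3 [0.4892 0.2734] [0.4993 0.2784]
tub [ 0.4123 -0.4382] 
tablet [ 0.6094 -0.4189] 
rack [ 0.732 -0.   ] 
tin [ 0.374  -0.0127] [ 0.3841 -0.0039]
```

View pics/c0.png

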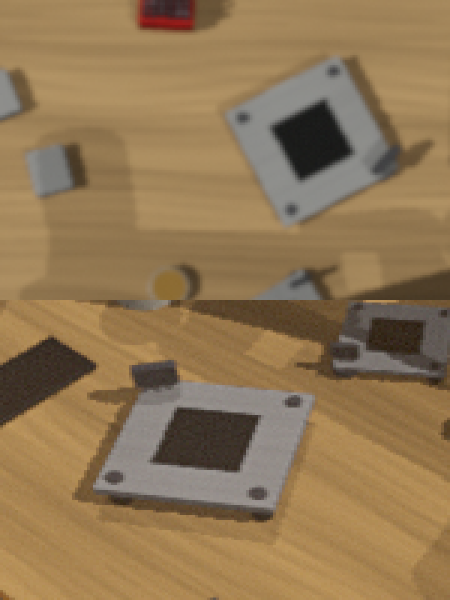

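Crop: the knob is at the stand's lower-right corner in the top view, and the opposite foot is at about top px (307,197). I'll move the wrist camera over the stand.

```bash
python3 -m inch '0 0 0 -0.012 0.003 0.04 255;0 0 0 -0.024 0.006 0.08 255;0 0 0 -0.036 0.01 0.12 255;0 0 0 -0.048 0.013 0.16 255;0 0 0 -0.06 0.016 0.2 255;0 0 0 -0.072 0.02 0.24 255;0 0 0 -0.084 0.023 0.28 255;0 0 0 -0.096 0.026 0.32 255;0 0 0 -0.108 0.03 0.36 255;0 0 0 -0.119 0.033 0.396 255' 30
python3 - <<'E'
from h import *
o=r.get_obs();print(o['t'],o['eef_pos'],o['dq'].round(3))
snap('wrist','w1.png')
E
```

```text
t: 0.93
eef_pos: [0.5269, -0.2111, 0.2704]
tool_rot: [-0.592, 0.387, -0.387, 0.592]
force: [0.0, -1.5, -0.1]
width: 0.0
0.9333 [ 0.52693705 -0.21111052  0.27038674] [ 0.833  0.485 -0.615 -0.003  0.121  0.833]
```

View pics/w1.png

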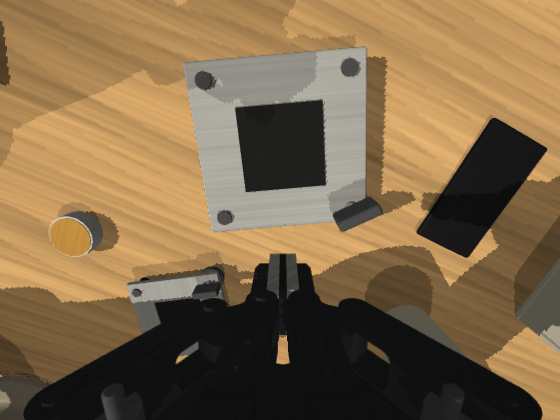

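The wrist view shows the whole stand, with plate corners near (185,63), (367,47) and (212,232) and the mat in the middle. The knob bar is at (357,214), angled, and the tin is at (75,233). I'll fit the pose from this view once the arm has settled.

```bash
cat > fit.py <<'E'
from h import *
np.set_printoptions(precision=4,suppress=True)
def fit(C,g,uv0,obj):
    K,k,A,o=C
    uv=cv2.cornerSubPix(g,np.array(uv0,np.float32).reshape(-1,1,2),(4,4),(-1,-1),(3,50,.01)).reshape(-1,2)
    D=np.array([k,0,0,0.]); ok,rv,tv=cv2.solvePnP(obj,uv.astype(float),K,D)
    e=np.linalg.norm(cv2.projectPoints(obj,rv,tv,K,D)[0][:,0]-uv,axis=1)
    F=np.diag([1,-1,-1.]); return A@F@cv2.Rodrigues(rv)[0],A@F@tv[:,0]+o,e,uv
E
python3 - <<'E'
from fit import *
o=r.get_obs();print(o['t'],o['eef_pos'],o['dq'].round(3))
C=cam('wrist');im=snap('wrist','w2.png')
C1=list(C)
# predict shift of old corners: project old picture's world points
w1=np.array([0.52693705,-0.21111052,0.27038674]); 
sh=o['eef_pos']-w1
Cold=(C[0],C[1],C[2],C[3]-sh)
old=[(185,63),(367,47),(212,232),(236,107),(323,100),(326,185),(246,191)]
new=[proj(C,onz(Cold,p,.036))[0] for p in old]
ob=np.array([[-85,-85,36],[-85,85,36],[85,-85,36],[-42,-42,38],[-42,42,38],[42,42,38],[42,-42,38]])/1000.
g=cv2.cvtColor(im,cv2.COLOR_RGB2GRAY)
Rm,t,e,uv=fit(C,g,new,ob);print(np.array(new).round(1),uv.round(1),'err',e)
print(Rm,t,'yaw',np.degrees(np.arctan2(Rm[1,0],Rm[0,0])))
for n,p in dict(opp=(-68,-68,0),scr=(68,68,0),a=(68,-68,0),b=(-68,68,0),knobtop=(68,68,76)).items():print(n,Rm@np.array(p)/1000+t)
kb=[onz(C,proj(C,onz(Cold,p,.072))[0],.072) for p in [(335,216),(379,200)]];print('knob top edge guess',kb)
x0,y0=proj(C,Rm@np.array([.068,.068,.07])+t)[0].astype(int);print(x0,y0)
cv2.imwrite('pics/k2.png',cv2.resize(im[y0-50:y0+50,x0-60:x0+60,::-1],None,fx=6,fy=6,interpolation=2))
E
```

```text
0.9833 [ 0.5304 -0.2067  0.2696] [-0.095 -0.04   0.055 -0.014 -0.018 -0.155]
[[188.   68.6]
 [369.6  52.8]
 [214.5 236.4]
 [238.8 112.3]
 [325.6 105.4]
 [328.4 189.8]
 [248.6 195.7]] [[187.7  68.8]
 [369.4  53.4]
 [213.5 239. ]
 [238.5 112.5]
 [325.7 105.6]
 [328.2 190.2]
 [248.4 196.6]] err [0.3052 0.3377 0.5695 0.2483 0.2724 0.5946 0.6209]
[[-0.8791  0.4754  0.0355]
 [-0.4759 -0.8794 -0.0102]
 [ 0.0264 -0.0259  0.9993]] [ 0.5704 -0.1914 -0.0013] yaw -151.56821615674136
opp [ 0.5978 -0.0993 -0.0013]
scr [ 0.5429 -0.2836 -0.0013]
a [ 0.4783 -0.164   0.0022]
b [ 0.6625 -0.2189 -0.0049]
knobtop [ 0.5456 -0.2844  0.0747]
knob top edge guess [array([ 0.5369, -0.2613,  0.072 ]), array([ 0.5676, -0.2917,  0.072 ])]
362 221
```

View pics/k2.png

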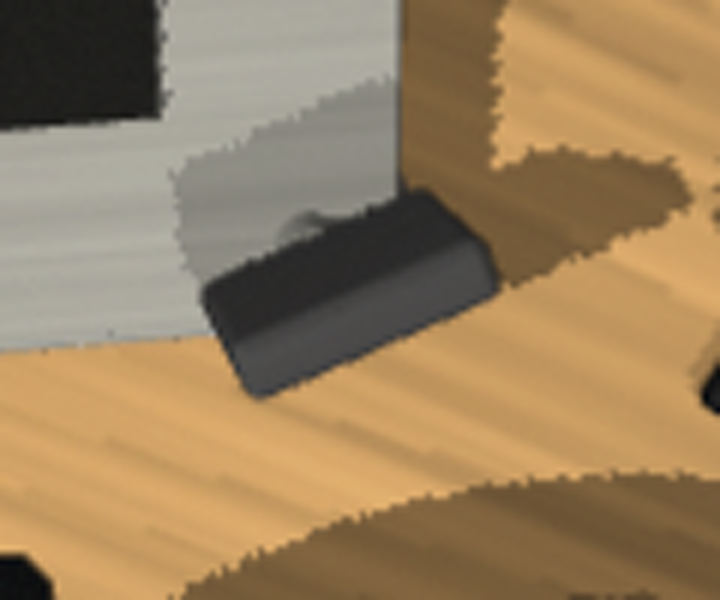

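The crop shows the knob: the lighter strip is its top face, with corners near px (341,228), (345,237), (385,219) and (382,211). The dark face is its side.

Run:
```python
from fit import *
o=r.get_obs();print(o['t'],o['eef_pos'],R.from_quat(o['tool_rot']).as_matrix())
C=cam('wrist');C=(C[0],C[1],C[2],C[3]+np.array([.5304,-.2067,.2696])-o['eef_pos'])
q=np.array([onz(C,p,.072) for p in [(341.2,227.7),(345.3,237.3),(385,219.3),(382,211)]])
print(q,q.mean(0)); 
d=q[2]-q[1]+q[3]-q[0];print(np.linalg.norm(d)/2,'bar yaw',np.degrees(np.arctan2(d[1],d[0])), 'w',np.linalg.norm(q[1]-q[0]),np.linalg.norm(q[2]-q[3]))
```

```text
1.0333 [ 0.5282 -0.2091  0.2697] [[ 0.4062 -0.0007  0.9138]
 [-0.9138  0.0017  0.4062]
 [-0.0019 -1.      0.    ]]
[[ 0.5322 -0.2676  0.072 ]
 [ 0.525  -0.2758  0.072 ]
 [ 0.5567 -0.3017  0.072 ]
 [ 0.5627 -0.295   0.072 ]] [ 0.5442 -0.2851  0.072 ]
0.04092422557102705 bar yaw -40.61497207835749 w 0.010899952161334258 0.009034852727105528
```

Now a touch calibration on free bench, then on the knob's top. Knob-top height minus 76 mm gives the screw-foot error directly. I'll pre-rotate the jaws on the way.

```bash
python3 -m inch '0 -7 0 0.012 0.02 -0.014 255;0 -14 0 0.024 0.04 -0.028 255;0 -21 0 0.036 0.06 -0.042 255;0 -28 0 0.048 0.08 -0.056 255;0 -35 0 0.06 0.1 -0.07 255;0 -42 0 0.07 0.12 -0.084 255;0 -49 0 0.08 0.14 -0.096 255;0 -56 0 0.08 0.15 -0.096 255;0 -63 0 0.08 0.15 -0.096 255;0 -70 0 0.08 0.15 -0.096 255'; python3 -m inch '0 -7 0 0 0.01 0 255;0 -14 0 0 0.02 0 255;0 -21 0 0 0.028 0 255;0 -28 0 0 0.034 0 255;0 -35 0 0 0.037 0 255;0 -42 0 0 0.04 0 255;0 -46 0 0 0.042 0 255;0 -46 0 0 0.044 0 255;0 -46 0 0 0.045 0 255;0 -46 0 0 0.045 0 255'; python3 -c "
from h import *
o=r.get_obs();print(o['joint_positions'],o['eef_pos'],o['force'],R.from_quat(o['tool_rot']).as_matrix().round(4))"
```

```text
t: 1.87
eef_pos: [0.4688, -0.3252, 0.1198]
tool_rot: [-0.706, -0.024, 0.025, 0.707]
force: [-0.2, -0.9, -0.2]
width: -0.0001
t: 2.7
eef_pos: [0.4695, -0.3249, 0.0756]
tool_rot: [-0.642, -0.296, 0.296, 0.642]
force: [-0.2, -1.0, 0.4]
width: -0.0002
[-8.10557816e-01  6.84042740e-01  1.57679791e+00 -3.65310406e-05
  8.81307804e-01 -1.67456402e+00] [ 0.46946961 -0.32494316  0.07564359] [-0.19864548 -0.9550428   0.42064803] [[ 6.494e-01 -4.000e-04 -7.605e-01]
 [ 7.605e-01  4.000e-04  6.494e-01]
 [ 0.000e+00 -1.000e+00  6.000e-04]]
```

```bash
python3 -m inch '0 0 0 0 0.001 0 255;0 0 0 0 0.0015 0 255;0 0 0 0 0.002 0 255;0 0 0 0 0.0024 0 255;0 0 0 0 0.0027 0 255;0 0 0 0 0.003 0 255;0 0 0 0 0.003 0 255;0 0 0 0 0.003 0 255;0 0 0 0 0.003 0 255;0 0 0 0 0.003 0 255'; python3 -c "
from h import *
o=r.get_obs();print(o['eef_pos'],o['force'])"
```

```text
t: 3.53
eef_pos: [0.4698, -0.3248, 0.0729]
tool_rot: [-0.642, -0.297, 0.297, 0.642]
force: [0.2, -0.3, -0.7]
width: -0.0
[ 0.46976413 -0.32483786  0.07290647] [ 0.16846739 -0.25681728 -0.65352888]
```

```bash
python3 -m inch '0 0 0 0 0.0003 0 255;0 0 0 0 0.0006 0 255;0 0 0 0 0.0009 0 255;0 0 0 0 0.0012 0 255;0 0 0 0 0.0012 0 255;0 0 0 0 0.0012 0 255;0 0 0 0 0.0012 0 255;0 0 0 0 0.0012 0 255;0 0 0 0 0.0012 0 255;0 0 0 0 0.0012 0 255'; python3 -c "
from h import *
o=r.get_obs();print(o['eef_pos'],o['force'])"
```

```text
t: 4.37
eef_pos: [0.4698, -0.3249, 0.0727]
tool_rot: [0.642, 0.297, -0.297, -0.642]
force: [-3.0, 2.5, 10.6]
width: 0.0001
[ 0.46983206 -0.32488951  0.072675  ] [-3.02527324  2.48791078 10.58524647]
```

```bash
python3 -m inch '0 0 0 0 -0.03 0 255;0 0 0 0 -0.06 0 255;0 0 0 0 -0.09 0 255;0 0 0 0.03 -0.1 -0.012 255;0 0 0 0.055 -0.1 -0.022 255;0 0 0 0.0793 -0.095 -0.0312 255;0 0 0 0.0793 -0.09 -0.0312 255;0 0 0 0.0793 -0.085 -0.0312 255;0 0 0 0.0793 -0.08 -0.0312 255;0 0 0 0.0793 -0.08 -0.0312 255'; python3 -m inch '0 0 0 0 0.001 0 255;0 0 0 0 0.0015 0 255;0 0 0 0 0.002 0 255;0 0 0 0 0.0025 0 255;0 0 0 0 0.003 0 255;0 0 0 0 0.0035 0 255;0 0 0 0 0.004 0 255;0 0 0 0 0.0045 0 255;0 0 0 0 0.0045 0 255;0 0 0 0 0.0045 0 255';python3 -c "
from h import *
o=r.get_obs();print(o['eef_pos'],o['force'])"
```

```text
t: 5.2
eef_pos: [0.5439, -0.2849, 0.1504]
tool_rot: [-0.641, -0.296, 0.297, 0.643]
force: [-0.0, -0.3, 1.1]
width: -0.0002
t: 6.03
eef_pos: [0.5449, -0.2846, 0.1471]
tool_rot: [-0.642, -0.297, 0.297, 0.642]
force: [-0.1, 0.5, -0.3]
width: 0.0005
[ 0.54485245 -0.28458253  0.1471425 ] [-0.13174317  0.54039694 -0.31285187]
```

```bash
python3 -m inch '0 0 0 0 0.0003 0 255;0 0 0 0 0.0006 0 255;0 0 0 0 0.0009 0 255;0 0 0 0 0.0012 0 255;0 0 0 0 0.0015 0 255;0 0 0 0 0.0018 0 255;0 0 0 0 0.002 0 255;0 0 0 0 0.002 0 255;0 0 0 0 0.002 0 255;0 0 0 0 0.002 0 255';python3 -c "
from h import *
o=r.get_obs();print(o['eef_pos'],o['force'])"
```

```text
t: 6.87
eef_pos: [0.5449, -0.2847, 0.1457]
tool_rot: [0.642, 0.297, -0.297, -0.642]
force: [-1.5, 2.1, 4.7]
width: -0.0001
[ 0.54494056 -0.28467012  0.14571649] [-1.45844122  2.11279677  4.70672287]
```

```bash
python3 -m inch '0 0 0 0 0.0003 0 255;0 0 0 0 0.0006 0 255;0 0 0 0 0.0006 0 255;0 0 0 0 0.0006 0 255;0 0 0 0 0.0006 0 255;0 0 0 0 0.0006 0 255;0 0 0 0 0.0006 0 255;0 0 0 0 0.0006 0 255;0 0 0 0 0.0006 0 255;0 0 0 0 0.0006 0 255';python3 -c "
from h import *
o=r.get_obs();print(o['eef_pos'],o['force'])"
```

```text
t: 7.7
eef_pos: [0.545, -0.2847, 0.1456]
tool_rot: [0.642, 0.297, -0.297, -0.641]
force: [-3.3, 1.5, 8.5]
width: 0.0003
[ 0.54495881 -0.28472738  0.14557213] [-3.29145188  1.50790167  8.47370776]
```

Contact on the knob top at TCP z 0.1456 against 0.0727 on the bench gives a knob top at 72.9 mm, so the foot is about 3.1–3.3 mm short, or roughly 115° of turn. Now I'll grip the knob.

```bash
python3 -m inch '0 0 0 0 -0.005 0 255;0 0 0 0 -0.008 0 200;0 0 0 0 -0.008 0 110;0 0 0 0 -0.008 0 110;0 0 0 0 -0.008 0 110;0 0 0 0 -0.004 0 110;0 0 0 0 0 0 110;0 0 0 0 0.005 0 110;0 0 0 0 0.012 0 110;0 0 0 0 0.018 0 110' 20; python3 -m inch '0 0 0 0 0.005 0 110;0 0 0 0 0.0094 0 110;0 0 0 0 0.0094 0 140;0 0 0 0 0.0094 0 170;0 0 0 0 0.0094 0 190;0 0 0 0 0.0094 0 210;0 0 0 0 0.0094 0 230;0 0 0 0 0.0094 0 230;0 0 0 0 0.0094 0 230;0 0 0 0 0.0094 0 230' 20;python3 -c "
from h import *
o=r.get_obs();print(o['eef_pos'],o['force'],o['ft_torque'],o['width'])"
```

```text
t: 8.53
eef_pos: [0.5447, -0.2845, 0.1255]
tool_rot: [-0.642, -0.297, 0.297, 0.642]
force: [1.0, -1.7, 0.6]
width: 0.0484
t: 9.37
eef_pos: [0.5449, -0.2849, 0.1177]
tool_rot: [0.642, 0.297, -0.297, -0.642]
force: [-4.2, -3.3, 6.0]
width: 0.0119
[ 0.5448651  -0.28493607  0.1177069 ] [-4.24235172 -3.33489373  5.95972453] [ 0.00385405  0.37868435 -0.01064599] 0.011895020055309938
```

```bash
python3 -m inch '0 6 0 0 -0.0002 0 230;0 12 0 0 -0.0004 0 230;0 18 0 0 -0.0006 0 230;0 24 0 0 -0.0008 0 230;0 30 0 0 -0.0009 0 230;0 36 0 0 -0.0011 0 230;0 42 0 0 -0.0012 0 230;0 48 0 0 -0.0013 0 230;0 54 0 0 -0.0015 0 230;0 60 0 0 -0.0017 0 230'; python3 -m inch '0 7 0 0 -0.0002 0 230;0 14 0 0 -0.0004 0 230;0 21 0 0 -0.0006 0 230;0 28 0 0 -0.0008 0 230;0 35 0 0 -0.001 0 230;0 42 0 0 -0.0012 0 230;0 49 0 0 -0.0014 0 230;0 55 0 0 -0.0015 0 230;0 55 0 0 -0.0015 0 230;0 55 0 0 -0.0015 0 230';python3 -c "
from h import *
o=r.get_obs();m=R.from_quat(o['tool_rot']).as_matrix();print(m.round(4),np.degrees(np.arctan2(m[1,0],m[0,0])),o['eef_pos'],o['force'],o['ft_torque'],o['width'])"
```

```text
t: 10.2
eef_pos: [0.5438, -0.2848, 0.1191]
tool_rot: [0.704, -0.067, 0.064, -0.704]
force: [-11.8, -0.5, 7.7]
width: 0.0119
t: 11.03
eef_pos: [0.5432, -0.2834, 0.1204]
tool_rot: [0.595, -0.384, 0.379, -0.595]
force: [-15.4, 5.2, 12.0]
width: 0.0115
[[ 0.4173 -0.0062  0.9087]
 [-0.9087  0.0036  0.4174]
 [-0.0059 -1.     -0.0042]] -65.33351880757223 [ 0.54322835 -0.28339486  0.12036967] [-15.37631255   5.19290832  12.03356479] [ 0.94841321  2.53980164 -0.02667069] 0.011519212912350266
```

```bash
python3 -m inch '0 0 0 0 0 0 200;0 0 0 0 0 0 150;0 0 0 0 0 0 110;0 0 0 0 0 0 110;0 0 0 0 0 0 110;0 0 0 0 -0.01 0 110;0 0 0 0 -0.025 0 110;0 0 0 0 -0.04 0 110;0 0 0 0 -0.042 0 200;0 0 0 0 -0.042 0 255';python3 -c "
from h import *
o=r.get_obs();print(o['eef_pos'],o['force'],o['width'],o['joint_positions'])
snap('wrist','w3.png')"
```

```text
t: 11.87
eef_pos: [0.5452, -0.2848, 0.1636]
tool_rot: [0.595, -0.381, 0.383, -0.595]
force: [-0.6, 0.0, -0.3]
width: 0.0251
[ 0.54520194 -0.28481172  0.16357055] [-0.64717526  0.00428124 -0.34162036] 0.0250633324320678 [-6.71627838e-01  6.39882622e-01  1.37823028e+00  2.77558073e-05
  1.12113783e+00  4.68854547e-01]
```

View pics/w3.png

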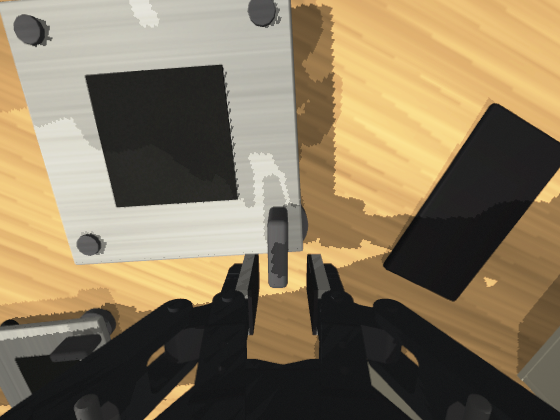

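The knob has turned with the jaws and its bar sits midway between the open fingers near (278,245). The stand shows no obvious shift. I'll re-probe the height.

```bash
python3 -m inch '0 0 0 0 0 0 255;0 0 0 0 0 0 255;0 0 0 0 0.004 0 255;0 0 0 0 0.008 0 255;0 0 0 0 0.011 0 255;0 0 0 0 0.012 0 255;0 0 0 0 0.013 0 255;0 0 0 0 0.0135 0 255;0 0 0 0 0.014 0 255;0 0 0 0 0.0145 0 255'; python3 -m inch '0 0 0 0 0.0004 0 255;0 0 0 0 0.0008 0 255;0 0 0 0 0.0011 0 255;0 0 0 0 0.0013 0 255;0 0 0 0 0.0015 0 255;0 0 0 0 0.0015 0 255;0 0 0 0 0.0015 0 255;0 0 0 0 0.0015 0 255;0 0 0 0 0.0015 0 255;0 0 0 0 0.0015 0 255';python3 -c "
from h import *
o=r.get_obs();print(o['eef_pos'],o['force'],o['width'])"
```

```text
t: 12.75
eef_pos: [0.5449, -0.2846, 0.1485]
tool_rot: [0.595, -0.382, 0.382, -0.595]
force: [-2.2, 1.5, 7.3]
width: -0.0003
t: 13.58
eef_pos: [0.545, -0.2848, 0.1484]
tool_rot: [0.595, -0.381, 0.382, -0.595]
force: [-6.0, 1.8, 13.5]
width: 0.0001
[ 0.54499926 -0.28475683  0.1483873 ] [-5.9681327   1.8187743  13.53651373] 0.00011085874852548906
```

Now 75.7–75.8 mm, so about 0.25 mm short. I'll check for rocking by touching the plate near the opposite foot, light then firm.

```bash
python3 -m inch '0 0 0 0 -0.01 0 255;0 0 0 0 -0.018 0 255;0 0 0 -0.025 -0.018 0.025 255;0 0 0 -0.05 -0.018 0.05 255;0 0 0 -0.075 -0.018 0.075 255;0 0 0 -0.1 -0.01 0.1 255;0 0 0 -0.1235 0.01 0.125 255;0 0 0 -0.1235 0.025 0.125 255;0 0 0 -0.1235 0.034 0.125 255;0 0 0 -0.1235 0.035 0.125 255'; python3 -m inch '0 0 0 0 0.0005 0 255;0 0 0 0 0.001 0 255;0 0 0 0 0.0015 0 255;0 0 0 0 0.002 0 255;0 0 0 0 0.0023 0 255;0 0 0 0 0.0026 0 255;0 0 0 0 0.0028 0 255;0 0 0 0 0.0028 0 255;0 0 0 0 0.0028 0 255;0 0 0 0 0.0028 0 255';python3 -c "
from h import *
o=r.get_obs();print(o['eef_pos'],o['force'],o['width'])"
```

```text
t: 14.42
eef_pos: [0.6064, -0.1202, 0.1099]
tool_rot: [0.595, -0.383, 0.381, -0.595]
force: [0.7, -0.1, 0.0]
width: -0.0001
t: 15.25
eef_pos: [0.607, -0.1203, 0.1087]
tool_rot: [0.595, -0.382, 0.382, -0.595]
force: [-0.5, 0.4, 0.2]
width: 0.0001
[ 0.60699868 -0.12027652  0.10868658] [-0.53377577  0.36247404  0.23718005] 7.097935490262384e-05
```

```bash
python3 -m inch '0 0 0 0 0.0002 0 255;0 0 0 0 0.0004 0 255;0 0 0 0 0.0005 0 255;0 0 0 0 0.0005 0 255;0 0 0 0 0.0005 0 255;0 0 0 0 0.0005 0 255;0 0 0 0 0.0005 0 255;0 0 0 0 0.0005 0 255;0 0 0 0 0.0005 0 255;0 0 0 0 0.0005 0 255';python3 -c "
from h import *
o=r.get_obs();print(o['eef_pos'],o['force'])";  python3 -m inch '0 0 0 0 0.0002 0 255;0 0 0 0 0.0004 0 255;0 0 0 0 0.0006 0 255;0 0 0 0 0.0007 0 255;0 0 0 0 0.0007 0 255;0 0 0 0 0.0007 0 255;0 0 0 0 0.0007 0 255;0 0 0 0 0.0007 0 255;0 0 0 0 0.0007 0 255;0 0 0 0 0.0007 0 255';python3 -c "
from h import *
o=r.get_obs();print(o['eef_pos'],o['force'])"
```

```text
t: 16.08
eef_pos: [0.607, -0.1203, 0.1087]
tool_rot: [0.595, -0.382, 0.382, -0.595]
force: [-3.4, -0.0, 6.1]
width: -0.0001
[ 0.60701641 -0.1202652   0.1086798 ] [-3.40785768 -0.0348871   6.12210656]
t: 16.92
eef_pos: [0.607, -0.1203, 0.1086]
tool_rot: [0.595, -0.382, 0.382, -0.595]
force: [-5.3, 0.7, 11.1]
width: -0.0002
[ 0.60704071 -0.12027904  0.10861899] [-5.33064583  0.66139892 11.085355  ]
```

The plate at the opposite corner reads 36.0 mm at first touch and gives only about 0.1 mm by 11 N. So all four feet bear and the stand doesn't rock. Next, the block.

```bash
python3 -m inch '0 0 0 0 -0.03 0 255;0 0 0 -0.01 -0.06 0 200;0 0 0 -0.045 -0.08 0 0;0 0 0 -0.08 -0.1 0 0;0 0 0 -0.115 -0.11 0 0;0 0 0 -0.15 -0.11 0 0;0 0 0 -0.19 -0.11 0 0;0 0 0 -0.23 -0.11 0 0;0 0 0 -0.265 -0.11 0 0;0 0 0 -0.28 -0.11 0.004 0';python3 -m inch '0 0 0 0 0 0 0;0 0 0 0 0 0 0;0 0 0 0 0 0 0;0 0 0 0 0 0 0;0 0 0 0 0 0 0;0 0 0 0 0 0 0;0 0 0 0 0 0 0;0 0 0 0 0 0 0;0 0 0 0 0 0 0;0 0 0 0 0 0 0';python3 -c "
from h import *
o=r.get_obs();print(o['eef_pos'],o['width'],o['joint_positions'][5])
C=cam('wrist');np.savez('c4.npz',A=C[2],o=C[3]);snap('wrist','w4.png')"
```

```text
t: 17.75
eef_pos: [0.4915, 0.1391, 0.2174]
tool_rot: [-0.596, 0.381, -0.381, 0.596]
force: [1.1, -0.3, -0.1]
width: 0.0853
t: 18.58
eef_pos: [0.4938, 0.1359, 0.2174]
tool_rot: [0.595, -0.382, 0.382, -0.595]
force: [0.3, 0.5, -0.4]
width: 0.0854
[0.49384813 0.13587969 0.21739466] 0.08539716559303895 1.1800322164979353
```

View pics/w4.png

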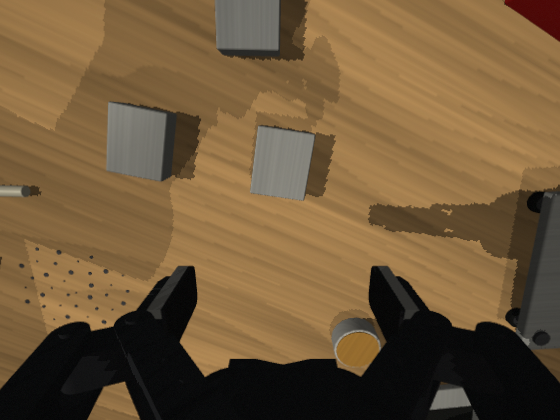

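The target block is at (284,163), with top corners near (258,126), (314,134), (305,200) and (253,192). There is enough room for the fingers on both sides.

Run:
```python
from fit import *
c=np.load('c4.npz');K=np.array(r.camera_info('wrist')['mtx']);k=r.camera_info('wrist')['k1'];C=(K,k,c['A'],c['o'])
g=cv2.imread('pics/w4.png',0)
uv=cv2.cornerSubPix(g,np.array([(258,126),(314,134),(305,200),(252,192)],np.float32).reshape(-1,1,2),(4,4),(-1,-1),(3,50,.01)).reshape(-1,2)
print(uv);q=np.array([onz(C,p,.025) for p in uv]);print(q,q.mean(0))
print([np.linalg.norm(q[i]-q[i-1]) for i in range(4)])
d=q[1]-q[0]+q[2]-q[3];l=q[0]-q[3]+q[1]-q[2];y=np.degrees(np.arctan2(d[1],d[0]));y2=np.degrees(np.arctan2(l[1],l[0]))-90;print('short yaw',y,y2)
o=r.get_obs();m=R.from_quat(o['tool_rot']).as_matrix();print('toolx yaw',np.degrees(np.arctan2(m[1,0],m[0,0])))
print('shift tool',m.T@(q.mean(0)-o['eef_pos']))
```

```text
[[256.7722 125.4606]
 [313.8493 133.6168]
 [302.2314 200.5323]
 [249.3211 192.9656]]
[[0.5497 0.1846 0.025 ]
 [0.5638 0.1378 0.025 ]
 [0.5064 0.1211 0.025 ]
 [0.4929 0.1677 0.025 ]] [0.5282 0.1528 0.025 ]
[np.float64(0.0592855733788686), np.float64(0.048915247647816636), np.float64(0.05975294004578656), np.float64(0.048494202458134926)]
short yaw -73.53019596997339 -73.59639262381813
toolx yaw -65.34929139759724
shift tool [-0.001   0.1924  0.0383]
```

```bash
python3 -m inch '0 4 0 -0.001 0.02 0.019 0;0 8.2 0 -0.001 0.05 0.038 0;0 8.2 0 -0.001 0.08 0.0383 0;0 8.2 0 -0.001 0.1 0.0383 0;0 8.2 0 -0.001 0.115 0.0383 0;0 8.2 0 -0.001 0.125 0.0383 0;0 8.2 0 -0.001 0.133 0.0383 0;0 8.2 0 -0.001 0.14 0.0383 0;0 8.2 0 -0.001 0.144 0.0383 0;0 8.2 0 -0.001 0.147 0.0383 0' 50;python3 -m inch '0 0 0 0 0 0 0;0 0 0 0 0 0 40;0 0 0 0 0 0 70;0 0 0 0 0 0 90;0 0 0 0 0 0 110;0 0 0 0 0 0 130;0 0 0 0 0 0 150;0 0 0 0 0 0 150;0 0 0 0 0 0 150;0 0 0 0 0 0 150';python3 -m inch '0 0 0 0 -0.01 0 150;0 0 0 0 -0.02 0 150;0 0 0 0 -0.035 0 150;0 0 0 0 -0.05 0 150;0 0 0 0 -0.07 0 150;0 0 0 0 -0.09 0 150;0 0 0 0 -0.1 0 150;0 0 0 0 -0.1 0 150;0 0 0 0 -0.1 0 150;0 0 0 0 -0.1 0 150';python3 - <<'E'
from h import *
o=r.get_obs();print(o['eef_pos'],o['force'],o['width'],R.from_quat(o['tool_rot']).as_matrix().round(4))
snap('wrist','w5.png');snap('scene','s5.png')
E
```

```text
t: 19.47
eef_pos: [0.5284, 0.1528, 0.0705]
tool_rot: [-0.566, 0.423, -0.423, 0.567]
force: [0.1, -1.3, -0.3]
width: 0.0856
t: 20.3
eef_pos: [0.5284, 0.1527, 0.071]
tool_rot: [-0.566, 0.423, -0.424, 0.567]
force: [-1.6, -1.3, 5.8]
width: 0.0487
t: 21.13
eef_pos: [0.5276, 0.1528, 0.1692]
tool_rot: [0.567, -0.424, 0.423, -0.566]
force: [-0.7, 0.1, -7.1]
width: 0.0492
[0.5276306  0.15277897 0.16918409] [-0.68844158  0.09104452 -7.06417235] 0.04918127117834556 [[ 2.832e-01 -2.300e-03  9.590e-01]
 [-9.590e-01 -1.000e-04  2.832e-01]
 [-5.000e-04 -1.000e+00 -2.200e-03]]
```

View pics/w5.png

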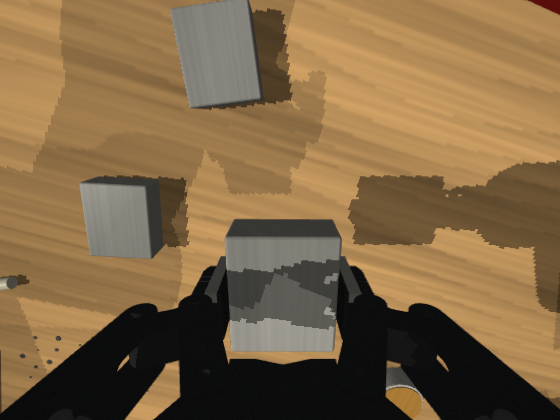

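The block is held squarely (width 49 mm, weight about 7 N). I'll carry it to a hover just short of the mat and re-measure the stand.

```bash
python3 -m inch '0 -1 0 0.015 -0.01 -0.005 150;0 -2 0 0.04 -0.02 -0.013 150;0 -3 0 0.07 -0.031 -0.022 150;0 -4 0 0.102 -0.031 -0.033 150;0 -5 0 0.137 -0.031 -0.044 150;0 -6 0 0.172 -0.031 -0.055 150;0 -8 0 0.207 -0.031 -0.066 150;0 -9 0 0.24 -0.031 -0.077 150;0 -11 0 0.27 -0.031 -0.086 150;0 -12 0 0.295 -0.031 -0.094 150';python3 -m inch '0 0 0 0.018 0 -0.012 150;0 0 0 0.035 0 -0.022 150;0 0 0 0.05 0 -0.03 150;0 0 0 0.055 0 -0.0325 150;0 0 0 0.055 0 -0.0325 150;0 0 0 0.055 0 -0.0325 150;0 0 0 0.055 0 -0.0325 150;0 0 0 0.055 0 -0.0325 150;0 0 0 0.055 0 -0.0325 150;0 0 0 0.055 0 -0.0325 150';python3 - <<'E'
from h import *
o=r.get_obs();print(o['eef_pos'],o['dq'].round(3),o['width'])
C=cam('wrist');np.savez('c6.npz',A=C[2],o=C[3],e=o['eef_pos'],q=o['tool_rot']);snap('wrist','w6.png')
E
```

```text
t: 22.07
eef_pos: [0.5211, -0.159, 0.2006]
tool_rot: [0.608, -0.362, 0.361, -0.608]
force: [0.5, -0.4, -6.7]
width: 0.0492
t: 22.9
eef_pos: [0.5193, -0.22, 0.2015]
tool_rot: [-0.608, 0.362, -0.362, 0.608]
force: [-0.0, 0.0, -6.0]
width: 0.0491
[ 0.51933662 -0.22004077  0.20145469] [-0.003  0.002 -0.002 -0.001  0.    -0.   ] 0.04911505163317831
```

View pics/w6.png

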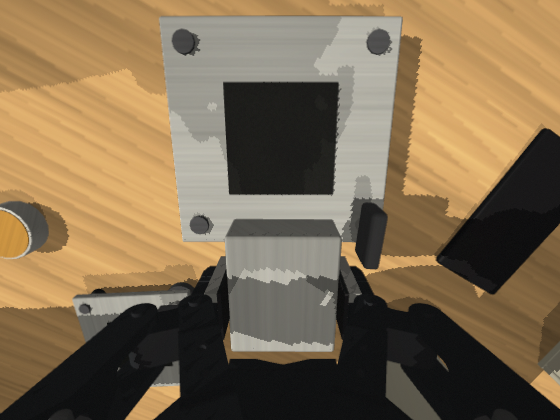

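The mat corners are at (223,83), (339,82), (337,195) and (229,195), and the plate corners at (161,16), (402,17) and (184,241). The block is in hand at the bottom of the view.

Run:
```python
from fit import *
c=np.load('c6.npz');K=np.array(r.camera_info('wrist')['mtx']);k=r.camera_info('wrist')['k1'];C=(K,k,c['A'],c['o'])
g=cv2.imread('pics/w6.png',0)
uv=cv2.cornerSubPix(g,np.array([(161,16),(402,17),(184,241),(223,83),(339,82),(337,195),(229,195)],np.float32).reshape(-1,1,2),(4,4),(-1,-1),(3,50,.01)).reshape(-1,2)
print(uv.round(1).tolist())
q=np.array([onz(C,p,.038) for p in uv[3:]]);print('mat',q[:,:2],q.mean(0))
print([np.linalg.norm(q[i]-q[i-1]).round(4) for i in range(4)])
p=np.array([onz(C,p,.036) for p in uv[:3]]);ce=(p[1]+p[2])/2;print('plate c',ce,np.linalg.norm(p[1]-p[0]),np.linalg.norm(p[2]-p[0]))
d=p[1]-p[0];print('y-axis yaw',np.degrees(np.arctan2(d[1],d[0])),'was',-61.6)
m=R.from_quat(c['q']).as_matrix();print('toolx yaw',np.degrees(np.arctan2(m[1,0],m[0,0])))
print('shift',m.T@(ce-c['e']),m.T@(q.mean(0)-c['e']))
```

```text
[[159.6999969482422, 16.700000762939453], [401.5, 17.5], [182.10000610351562, 243.39999389648438], [222.6999969482422, 81.80000305175781], [338.20001220703125, 82.0], [337.0, 195.0], [228.60000610351562, 193.8000030517578]]
mat [[ 0.589  -0.134 ]
 [ 0.6286 -0.2074]
 [ 0.5563 -0.2508]
 [ 0.5156 -0.1736]] [ 0.5724 -0.1914  0.038 ]
[np.float64(0.0834), np.float64(0.0835), np.float64(0.0842), np.float64(0.0873)]
plate c [ 0.5707 -0.1908  0.036 ] 0.1667430978201869 0.16953403519009452
y-axis yaw -61.73706304492548 was -61.6
toolx yaw -61.50879259597506
shift [-0.0012  0.1655  0.0591] [0.0002 0.1635 0.0603]
```

```bash
python3 -m inch '0 0 0 0 0 0.02 150;0 0 0 0 0.005 0.04 150;0 0 0 -0.0005 0.02 0.055 150;0 0 0 -0.0005 0.04 0.0597 150;0 0 0 -0.0005 0.055 0.0597 150;0 0 0 -0.0005 0.068 0.0597 150;0 0 0 -0.0005 0.077 0.0597 150;0 0 0 -0.0005 0.083 0.0597 150;0 0 0 -0.0005 0.087 0.0597 150;0 0 0 -0.0005 0.0885 0.0597 150';python3 -m inch '0 0 0 0 0.0005 0 150;0 0 0 0 0.001 0 150;0 0 0 0 0.0015 0 150;0 0 0 0 0.002 0 150;0 0 0 0 0.0025 0 150;0 0 0 0 0.003 0 150;0 0 0 0 0.0034 0 150;0 0 0 0 0.0038 0 150;0 0 0 0 0.0038 0 150;0 0 0 0 0.0038 0 150';python3 -c "
from h import *
o=r.get_obs();print(o['eef_pos'],o['force'])"
```

```text
t: 23.78
eef_pos: [0.5715, -0.1918, 0.1128]
tool_rot: [-0.608, 0.362, -0.362, 0.608]
force: [-0.5, 0.5, -5.9]
width: 0.0491
t: 24.62
eef_pos: [0.5715, -0.1917, 0.1091]
tool_rot: [0.608, -0.362, 0.362, -0.608]
force: [-0.7, -0.9, -5.7]
width: 0.0493
[ 0.57150998 -0.19167656  0.10912342] [-0.71632949 -0.879321   -5.65783501]
```

```bash
python3 -m inch '0 0 0 0 0.0002 0 150;0 0 0 0 0.0004 0 150;0 0 0 0 0.0006 0 150;0 0 0 0 0.0008 0 150;0 0 0 0 0.001 0 150;0 0 0 0 0.001 0 150;0 0 0 0 0.001 0 150;0 0 0 0 0.001 0 150;0 0 0 0 0.001 0 150;0 0 0 0 0.001 0 150';python3 -c "
from h import *
o=r.get_obs();print(o['eef_pos'],o['force'])"
```

```text
t: 25.45
eef_pos: [0.5715, -0.1917, 0.109]
tool_rot: [0.608, -0.362, 0.362, -0.608]
force: [-5.9, 2.1, 7.2]
width: 0.0492
[ 0.57149753 -0.19171085  0.10903484] [-5.87749403  2.06724396  7.23408803]
```

It's seated on the mat: the force went from −6 to +7 N and z stopped. I'll ease off, release slowly and retreat upward.

```bash
python3 -m inch '0 0 0 0 -0.0005 0 150;0 0 0 0 -0.0007 0 150;0 0 0 0 -0.0007 0 95;0 0 0 0 -0.0007 0 80;0 0 0 0 -0.0007 0 65;0 0 0 0 -0.0007 0 50;0 0 0 0 -0.0007 0 40;0 0 0 0 -0.0007 0 40;0 0 0 0 -0.005 0 40;0 0 0 0 -0.015 0 40' 20;python3 -m inch '0 0 0 0 -0.02 0 40;0 0 0 0 -0.04 0 40;0 0 0 0 -0.06 0 40;0 0 0 0 -0.08 0 40;0 0 0 0 -0.1 -0.01 40;0 0 0 0 -0.12 -0.03 40;0 0 0 0 -0.13 -0.055 40;0 0 0 0 -0.13 -0.06 40;0 0 0 0 -0.13 -0.06 40;0 0 0 0 -0.13 -0.06 40';python3 - <<'E'
from h import *
o=r.get_obs();print(o['eef_pos'],o['dq'].round(3),o['force'])
C=cam('wrist');np.savez('c7.npz',A=C[2],o=C[3]);snap('wrist','w7.png')
E
```

```text
t: 26.28
eef_pos: [0.5711, -0.1915, 0.1225]
tool_rot: [0.608, -0.363, 0.361, -0.608]
force: [0.1, 0.9, -0.3]
width: 0.072
t: 27.12
eef_pos: [0.5189, -0.2201, 0.2532]
tool_rot: [-0.607, 0.362, -0.362, 0.608]
force: [-0.7, 1.1, -1.3]
width: 0.0722
[ 0.51887695 -0.22010351  0.25315702] [ 0.015  0.022 -0.005  0.001 -0.002 -0.001] [-0.7345962   1.05515149 -1.25257807]
```

View pics/w7.png

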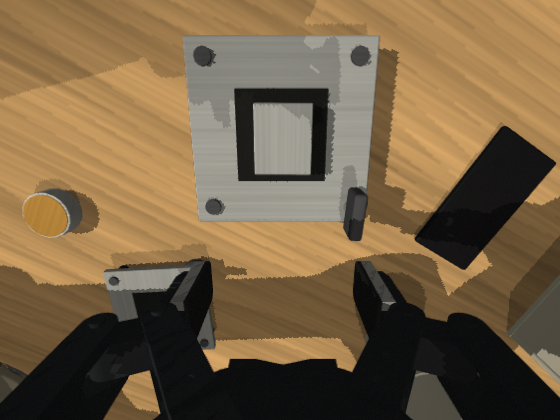

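The block lies square in the middle of the mat: block px 254–312 × 103–175 inside mat 236–328 × 89–181. The stand and neighbouring objects are undisturbed and the gripper is clear. Handing in.

```bash
python3 -c "
from h import *
c=np.load('c7.npz');i=r.camera_info('wrist');C=(np.array(i['mtx']),i['k1'],c['A'],c['o'])
print('block',np.mean([onz(C,p,.063) for p in [(254,103),(312,103),(311,175),(256,174)]],0),'mat',np.mean([onz(C,p,.038) for p in [(236,89),(328,89),(325,181),(238,181)]],0))
print(r.finish_job())"
```

```text
block [ 0.57167662 -0.19311339  0.063     ] mat [ 0.57184047 -0.1914695   0.038     ]
the job is handed in; nothing more can be done
None
```

I turned the knob about 115° clockwise, set the right-hand bench block flat in the middle of the stand's mat, let go, and handed the job in at about 27 s. The hand-in gives no verdict.

**Levelling:**
- **Before turning:** the knob top measured 72.9 mm above the bench by touch, where a level stand should give 76 mm. That put the screw foot about 3.1 mm short.
- **After turning:** the knob top measured 75.7–75.8 mm.
- **Rocking check:** the plate by the opposite foot measured 36.0 mm at first touch and gave only about 0.1 mm under 11 N, so I found no rocking.
- **Small disagreement:** the knob reading suggests the foot may still be 0.2 mm short, while the plate reading suggests 0.1 mm or less. I took that as within touch accuracy and did not correct it.
- **Not checked:** I did not touch the two side feet directly.

**Block and stand:** the last picture puts the block within about 2 mm of the mat's centre. The stand measured the same to within about 1 mm and 0.2° before and after the turn. The tin, tablet and small stand in that last view look undisturbed; I did not re-check the other things with a final overview picture.

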